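# Ease the press-fit hood off a card shuffler

## Robot

A 6-joint arm with a two-finger parallel gripper is mounted at the origin on the work surface. World frame = base frame: x ahead of the robot, y to its left, z up, the work surface at z = 0. Lengths are in mm, angles in rad, forces in N, time in s.
With the tool pointing down it reaches from about 275 to 750 mm from the base axis. Payload 10.2 kg.
Tool frame: the origin (TCP) lies midway between the tips of the shut fingers; the grasp point (between the pads) lies manip.tcp_to_grasp behind it (manip.tcp_to_grasp is the distance from the TCP to the grasp point, in mm); z points along the fingers, y is the line along which they close (so a half turn about z gives the same grasp; the last joint's range is limited). The gripper opens to 85 mm and grips with 20 to 120 N. Pads are 22 mm wide; open, the fingers measure 114 mm over their backs; the gripper's body (76 mm by 85 mm) begins 54 mm behind the grasp point. The pads swing forward as they close: fully open they stand 13 mm farther back than shut.
Start: joints at [1.01, 0.313, 1.498, -0, 1.331, -0.223], TCP at [174.004, 495.332, 231.294] pointing down, gripper open.
Joint ranges: [-2.94, 2.94], [-0.97, 2.17], [0.19, 2.56], [-1.23, 4.37], [0.02, 3.11], [-2.88, 2.88]. Speed limits (rad/s): [2.39, 2.39, 3.01, 3.14, 3.14, 3.14].

## Interface

Orientations are given as a unit quaternion [w, x, y, z].
In Python, from plant import manip gives the robot as it stands. The module is installed in compiled form; this text tells all that it offers. Calls block until the motion is done:
- manip.move_ptp(position, orientation): joint-space move of the TCP to a pose.
- manip.move_linear(position, rate=150, orientation=None): straight line of the TCP; orientation=None keeps the orientation; rate is the mean speed in mm/s.
- manip.goto_joints(angles): joint-space move.
- manip.gripper_to(opening, squeeze=None): opening from 0.0 (shut) to 1.0 (fully open); squeeze is the grip in N (None keeps the last); returns when the fingers have stopped.
- manip.pause(seconds).
- manip.inverse_kinematics(position, orientation): joint angles nearest the present ones, or None.
- manip.read_state(): the state.
- manip.camera(name): name is "scene" or "top" or "wrist"; returns the picture (480x640x3 uint8, red, green, blue); there is no depth.
- manip.camera_model(name): a dict with "fx", "fy", "cx", "cy" (pixels), "world_from_camera" (4x4, takes a point from camera to world coordinates). Camera axes: x right, y up, looking along -z (the intrinsics and any distortion apply to the point x, -y, -z); pixel columns grow to the right and rows downward; lengths in mm; the calibration is good to about 2 mm. The wrist camera is an equidistant fisheye: a pixel r from the principal point sees the ray r / f radians off the axis. A picture is of the moment at which its call begins: read the wrist's pose just before it. camera_model takes no time and is no camera call; for the wrist camera it gives the pose at the moment of the call.
A pose or a line that the arm cannot do raises manip.PlanningError and nothing moves.
- manip.hand_in(): hands the job in; it is judged then, once.
The state is a dict: "clock": time; "qpos": joint angles; "dq": joint speeds; "tau": joint torques, N m; "tcp_pos": TCP position; "eef_rot": TCP orientation; "wrist_force": force on the tool from outside, world axes, zero at the start; "moment": the same for the moment, N m; "grip_width": opening from 0.0 (shut) to 1.0 (fully open); "grasp_force": force on a finger pad.
Only numpy, scipy, OpenCV 4.12 (cv2) and the standard library are available. Lean on these libraries where they do the work, as an engineer would, in place of code of your own. Each camera call takes 0.05 s, during which the arm holds its last target. There are 200 camera calls.

## Task

The card shuffler is jammed and has to be opened: its silver hood is a tight press fit. Pick up the blue pry wedge and work it gently into the seam from the two pry sides in turn, a part of the way on one side before going full depth on the other, so that the hood comes up evenly, 8 mm or more on both sides, without ever being cocked or rammed; don't touch the hood by hand before that. Then lay the wedge down flat on the table, lift the hood off and stand it upright on the grey mat, leaving everything else alone.

Things in the scene. Friction and masses are not known exactly. Their poses are not given: they have to be found in the camera images.
- shuffler: Card shuffler fixed on the table: dark body 210 x 104 x 50 mm (x, y, z), a 58 mm high hopper at each end, a 62 x 104 mm tower in the middle with the hood on top. Origin at the centre of its underside. The two pry sides are the tower's faces at y = +52 and y = -52 mm. Two spring pads per pry side grip the hood from inside. 10 to 18 N of push drives the wedge in; it must never press on shuffler or hood with over 40 N.
- seam_left (a point): Middle of the seam on the pry side at the shuffler's +y, on the outer face, 64 mm above the table. The seam is a V groove all along this side: mouth 6.5 mm high, 4 mm deep, narrowing to a 1.5 mm slit between a lower lip at 63.5 and an upper lip at 65 mm. Behind the slit is a pocket for the blade, 26 mm wide about the middle and 30 mm deep from the outer face.
- seam_right (a point): The same on the pry side at the shuffler's -y.
- hood_mid (a point): Centre of the silver hood, 20 mm above its lower edge: a loose upside-down open box 62 x 104 x 40 mm (x, y, z), walls 4 to 5 mm, about 0.12 kg, its axes as the shuffler's. Grip it from above across its 62 mm, but touch it with nothing except the wedge until both sides are 8 mm up, and till then never cock it by more than 4 degrees (7 mm from pry side to pry side).
- hood_left (a point): Middle of the hood's lower edge on the pry side at its +y, 64 mm above the table when seated. About 10 N of lift slides this side up its pads; it stays at the height where it is left. With both sides 8 mm or more up the hood is loose: it can then be lifted straight off with some 10 N more.
- hood_right (a point): The same on the pry side at the hood's -y.
- wedge_mid (a point): Centre of the blue pry wedge, 8 mm above its flat underside: a bar 174 mm long (its x), 16 mm thick, lying flat, 0.07 kg. Grip in the middle: 36 mm long, 16 mm wide (y), between shoulders 22 mm wide. Each end is a blade 26 mm long, 20 mm wide, flat below, sloping above from 12.5 mm thick at its root to 1.5 mm at its tip; fully in, the blunt root meets the hood and that side is up about 9 mm.
- mat_top (a point): Centre of the upper face of the grey mat, 170 x 150 x 3 mm (x, y, z), fixed flat on the table; its place changes.
- chips_yellow: Tall stack of yellow poker chips, 39 mm across, 34 mm high; leave alone. Origin at its underside.
- chips_purple: Stack of purple poker chips, 39 mm across, 27 mm high; leave alone.
- chips_low: Low stack of yellow poker chips, 39 mm across, 14 mm high; leave alone.
- dealer_button: White dealer button, 60 mm across, 10 mm high; leave alone.
- card_box: Red card box lying flat, 89 x 64 x 19 mm; leave alone.
- bottle: Water bottle, 64 mm across, 200 mm high; leave alone.
- screwdriver: Screwdriver lying on the table, 160 mm long; leave alone.
Not all that is in view belongs to the job. Leave any pink or red look-alike of the part that bears hood_mid alone.

How it is judged (in metres and radians):
On the way:
1. the hood has been eased up by 7.5 mm or more on both pry sides, level within 3 degrees, still on the tower (z of each of hood_left, hood_right in the frame of shuffler above 0.0715 m and angle between the z axis of hood_mid and the z axis of shuffler, either way round below 0.052 rad and horizontal distance between hood_mid and shuffler below 0.03 m and height (world z) of hood_mid below 0.105 m), for 0.2 s.
At the end, for the whole second after the job is handed in: The hood stands upright and level, at rest on the grey mat, its centre within 60 mm of the mat's centre; the wedge lies flat and still, underside down, on the table or the mat (horizontal distance between hood_mid and mat_top below 0.06 m and height (world z) of hood_mid between 0.018 and 0.027 m and angle between each of hood_mid, wedge_mid's own z axis and vertical below 0.1 rad and linear speed of each of hood, wedge below 0.02 m/s and height (world z) of wedge_mid below 0.016 m); the robot touches nothing.
It fails at once if the hood is cocked by more than 4 degrees while it is on the shuffler (horizontal distance between hood_mid and shuffler below 0.03 m and height (world z) of hood_mid below 0.098 m and angle between the z axis of hood_mid and the z axis of shuffler, either way round above 0.07 rad).
It fails at once if the wedge is pressed against the hood or the shuffler with more than 40 N (contact force between wedge and hood above 40 N or contact force between wedge and shuffler above 40 N).
It fails at once if the robot touches the hood before it is 6.5 mm up on both sides (horizontal distance between hood_mid and shuffler below 0.03 m and z of any of hood_left, hood_right in the frame of shuffler below 0.0705 m and contact force between any of the fingers, the arm and hood above 1 N).
It fails at once if the robot bumps the shuffler with more than 15 N (contact force between any of the fingers, the arm and shuffler above 15 N).
It fails at once if something that is no part of the job is moved more than 20 mm (distance of any of chips_yellow, chips_purple, chips_low, dealer_button, card_box, bottle, screwdriver from where it was at the start of the episode above 0.02 m).
It also fails if it takes over 72 s, if anything falls off the work surface, if the arm or the gripper's body presses on something with over 40 N, if the wrist force passes 120 N, or if a joint passes its speed limit or range.

## Working session

There is one attempt and no reset: what is moved stays moved. The work goes in short steps, each a Python script; the robot and the scene stay as the last script left them, time stands still between calls to the robot, and variables do not carry over. Pictures are saved under pics/ and viewed, at most 10 in all, crops included, and the job is handed in when it is done.

```bash
mkdir -p pics; ls; python3 - <<'E'
from plant import manip
import cv2, numpy as np
np.set_printoptions(precision=4,suppress=True)
for n in ("top","scene"):
    m=manip.camera_model(n); print(n,m)
    cv2.imwrite(f"pics/{n}1.png",manip.camera(n)[:,:,::-1])
print(manip.tcp_to_grasp, manip.read_state())
E
```

```text
pics
top {'fx': 479.9188288705666, 'fy': 479.9188288705666, 'cx': 319.4465100612685, 'cy': 236.71423048752905, 'world_from_camera': array([[  -0.0204,    0.9798,   -0.1988,  319.6852],
       [  -0.9997,   -0.0222,   -0.0068,   11.1625],
       [  -0.0111,    0.1986,    0.98  , 1090.2793],
       [   0.    ,    0.    ,    0.    ,    1.    ]])}
scene {'fx': 575.1908433942241, 'fy': 575.1908433942241, 'cx': 324.77690819532927, 'cy': 231.9316887166318, 'world_from_camera': array([[   0.0347,   -0.774 ,    0.6322, 1248.9036],
       [   0.9993,    0.0165,   -0.0348,  -11.3408],
       [   0.0165,    0.6329,    0.774 ,  993.9553],
       [   0.    ,    0.    ,    0.    ,    1.    ]])}
18.700000000000003 {'clock': 0.1, 'qpos': array([ 1.0096,  0.3134,  1.4983, -0.    ,  1.331 , -0.2234]), 'dq': array([ 0.0019, -0.0026, -0.0019,  0.0021, -0.0005, -0.0012]), 'tau': array([  0.0032, -41.2893, -26.0146,  -0.0001,   0.003 ,  -0.    ]), 'tcp_pos': array([173.8964, 495.1385, 230.7985]), 'eef_rot': array([-0.0002,  0.1681,  0.9858, -0.0005]), 'wrist_force': array([ 0.4922, -0.8411, -0.3525]), 'moment': array([0.0183, 0.0408, 0.0147]), 'grasp_force': 0.0, 'grip_width': 1.0033213459896901}
```

View pics/top1.png

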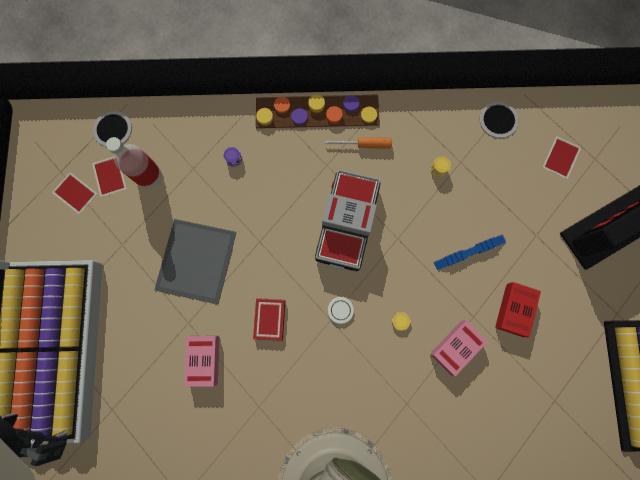

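View pics/scene1.png

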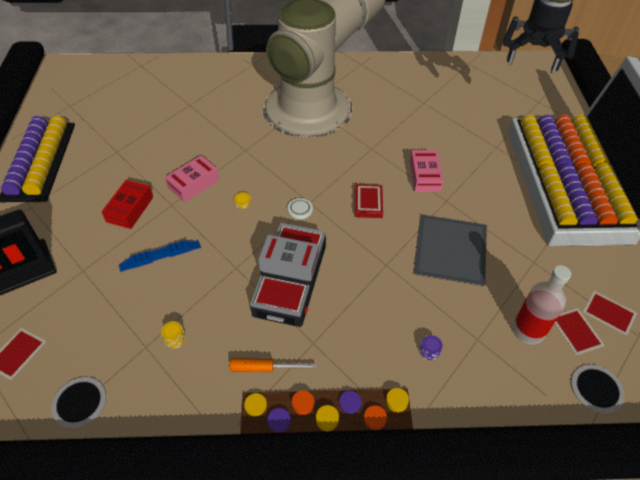

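The top view has up = +x and left = +y. The shuffler is near (348,222), the wedge near (470,253), and the mat corners are (175,220), (236,234), (217,302) and (156,290). The pink and red boxes are look-alikes. I'll enlarge the shuffler and wedge area next.

```bash
cat > h.py <<'E'
from plant import manip
import cv2, numpy as np
np.set_printoptions(precision=2,suppress=True)
def px2w(name,u,v,z,m=None):
    m=m or manip.camera_model(name); T=m["world_from_camera"]
    a=np.array([(u-m["cx"])/m["fx"],(v-m["cy"])/m["fy"]])
    if name=="wrist":
        r=np.hypot(*a); d=np.array([a[0]/r*np.sin(r),-a[1]/r*np.sin(r),-np.cos(r)])
    else: d=np.array([a[0],-a[1],-1])
    d=T[:3,:3]@d; o=T[:3,3]
    return (o+d*(z-o[2])/d[2])[:2]
def quat(yaw):  # tool down; tool y axis at angle yaw+90deg... tool x along yaw
    return np.array([0,np.cos(yaw/2),np.sin(yaw/2),0])
E
python3 - <<'E'
from h import *
im=cv2.imread("pics/top1.png")[160:280,310:520]
cv2.imwrite("pics/crop1.png",cv2.resize(im,None,fx=3.8,fy=3.8,interpolation=cv2.INTER_CUBIC))
c=[px2w("top",*p,3) for p in [(175,220),(236,234),(217,302),(156,290)]]
print(np.array(c),np.mean(c,0))
E
```

```text
[[587.67 355.29]
 [551.   212.06]
 [395.25 252.76]
 [425.24 392.1 ]] [489.79 303.05]
```

View pics/crop1.png

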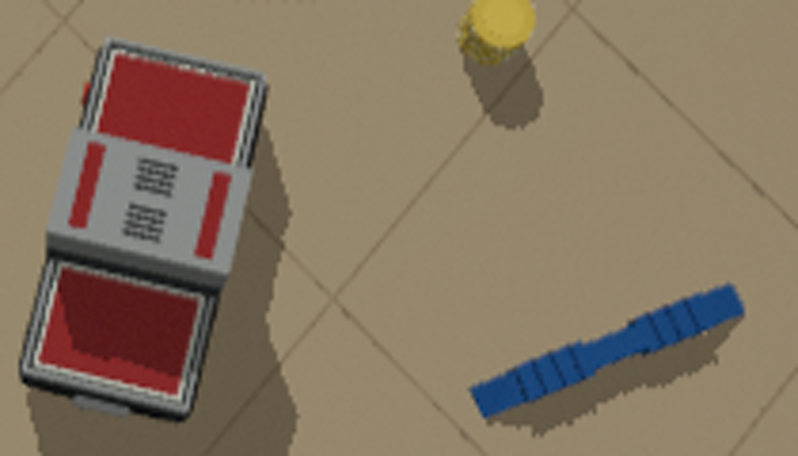

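```bash
python3 - <<'E'
from h import *
f=lambda u,v,z: px2w("top",310+(u+.5)/3.8-.5,160+(v+.5)/3.8-.5,z)
H=np.array([f(*p,104) for p in [(80,130),(250,167),(224,274),(49,236)]])
R=np.array([f(*p,58) for p in [(108,40),(267,75),(187,418),(22,378)]])
W=np.array([f(*p,.8) for p in [(480,403),(739,299)]])
ang=lambda d:np.degrees(np.arctan2(d[1],d[0]))
for n,X in (("hood",H),("rim",R)):
    print(n,X.mean(0),"xdir",ang(X[0]+X[1]-X[2]-X[3]),"ydir-90",ang(X[0]+X[3]-X[1]-X[2])-90,
     np.linalg.norm((X[0]+X[1]-X[2]-X[3])/2),np.linalg.norm((X[0]+X[3]-X[1]-X[2])/2))
print("wedge",W,W.mean(0),ang(W[0]-W[1]),np.linalg.norm(W[0]-W[1]))
E
```

```text
hood [570.3  -46.16] xdir -16.390165125736395 ydir-90 -13.995852170795686 63.330911720371205 98.21600515456494
rim [568.19 -46.03] xdir -15.156040871851994 ydir-90 -14.722546924420456 209.607004116054 96.55494143195307
wedge [[ 467.17 -245.72]
 [ 527.23 -406.71]] [ 497.2  -326.21] 110.45870676940079 171.83017183315928
```

The hood is near (569,-46) with yaw about -14.8°. The wedge centre is near (497,-326), with its axis at 110.5°. I'll move above the wedge and take a wrist view.

```bash
python3 - <<'E'
from h import *
q=quat(np.radians(110.46))
manip.move_ptp([497.2,-326.2,170],q)
m=manip.camera_model("wrist"); im=manip.camera("wrist")
cv2.imwrite("pics/w1.png",im[:,:,::-1]); np.save("w1.npy",m,allow_pickle=True)
s=manip.read_state(); print(m,s["clock"],s["qpos"],s["tcp_pos"])
E
```

```text
{'fx': 371.64829954431775, 'fy': 371.64829954431775, 'cx': 316.55473423836855, 'cy': 234.3559310003905, 'world_from_camera': array([[   0.94,   -0.33,   -0.11,  469.  ],
       [   0.35,    0.89,    0.3 , -247.83],
       [   0.  ,   -0.32,    0.95,  312.81],
       [   0.  ,    0.  ,    0.  ,    1.  ]])} 3.25 [-0.78  0.52  1.36  0.    1.26 -1.13] [ 497.52 -325.67  170.09]
```

View pics/w1.png

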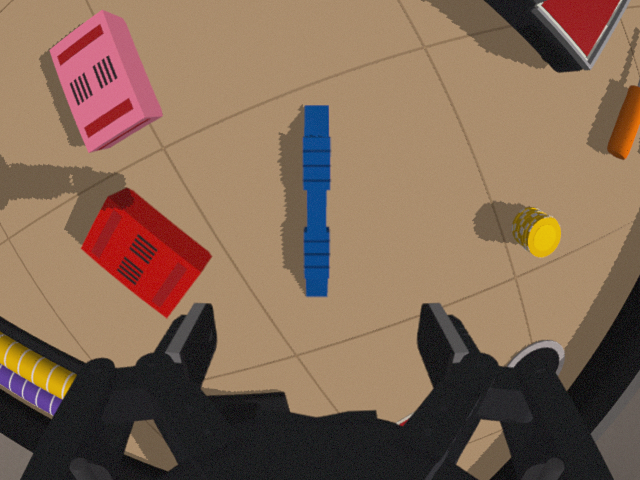

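The wrist view shows the wedge tips at (316.5,105) and (316.5,297), clear of its neighbours. I'll compute the pose and grasp it.

```bash
python3 - <<'E'
from h import *
m=np.load("w1.npy",allow_pickle=True).item()
a=px2w("wrist",316.5,105,1,m); b=px2w("wrist",316.5,297,1,m)
c=(a+b)/2; d=a-b; yaw=np.arctan2(d[1],d[0])
print(a,b,c,np.degrees(yaw),np.linalg.norm(d))
assert np.linalg.norm(c-[497.2,-326.2])<12 and abs(np.degrees(yaw)-110.5)<5
q=quat(yaw)
manip.move_linear([*c,40],rate=150,orientation=q)
manip.move_linear([*c,4],rate=60)
s=manip.read_state(); print(s["wrist_force"],s["tcp_pos"])
manip.gripper_to(0.0,squeeze=110)
s=manip.read_state(); print(s["wrist_force"],s["grip_width"],s["grasp_force"],s["tcp_pos"])
manip.move_linear([*c,150],rate=120)
s=manip.read_state(); print(s["wrist_force"],s["grip_width"],s["grasp_force"],s["tcp_pos"],s["clock"])
mm=manip.camera_model("wrist"); cv2.imwrite("pics/w2.png",manip.camera("wrist")[:,:,::-1]); np.save("w2.npy",mm,allow_pickle=True)
E
```

```text
[ 466.52 -240.96] [ 527.66 -404.84] [ 497.09 -322.9 ] 110.45970469538312 174.9063474583008
[ 0.79 -0.33  0.33] [ 497.22 -323.02    4.14]
[-1.01  0.55  5.96] 0.14910905619258596 108.6766254901886 [ 497.29 -323.04    4.51]
[ 0.67  0.38 -0.72] 0.1501988648391916 107.94599175453186 [ 496.83 -322.67  149.19] 7.0417
```

View pics/w2.png

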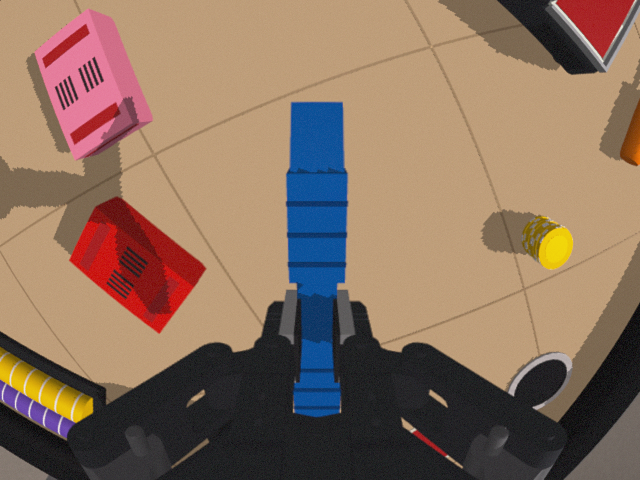

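The wedge is held centred and square. Next I'll get a close look at the hood from beside it with the wrist camera.

```bash
python3 - <<'E'
from h import *
m=np.load("w2.npy",allow_pickle=True).item()
t=px2w("wrist",317,102,145.5,m); print("tip fwd", t-np.array([496.83,-322.67]),np.linalg.norm(t-np.array([496.83,-322.67])))
y=np.radians(75.2); ey=np.array([np.cos(y),np.sin(y)]); ex=np.array([ey[1],-ey[0]])
p=np.array([569,-46])-83*ey-90*ex
manip.move_ptp([*p,230],quat(y))
mm=manip.camera_model("wrist"); im=manip.camera("wrist")[:,:,::-1]
np.save("w3.npy",mm,allow_pickle=True); cv2.imwrite("pics/w3full.png",im)
g=lambda P:None
# predicted hood centre pixel
T=np.linalg.inv(mm["world_from_camera"]); c=T@[569,-46,104,1]; d=np.array([c[0],-c[1],-c[2]]); r=np.arctan2(np.hypot(d[0],d[1]),d[2]); u=mm["cx"]+mm["fx"]*r*d[0]/np.hypot(d[0],d[1]); v=mm["cy"]+mm["fy"]*r*d[1]/np.hypot(d[0],d[1]); print(u,v)
u0,v0=max(0,int(u)-130),max(0,int(v)-100); print(u0,v0)
cv2.imwrite("pics/w3.png",cv2.resize(im[v0:v0+200,u0:u0+266],None,fx=3,fy=3,interpolation=cv2.INTER_CUBIC))
s=manip.read_state(); print(s["clock"],s["tcp_pos"],s["grip_width"],s["qpos"])
E
```

```text
tip fwd [-29.88  82.21] 87.46824611561497
438.5937925371994 117.29244503468024
308 17
8.0833 [ 460.92 -104.07  229.47] 0.14386256146981405 [-0.47  0.2   1.65 -0.    1.29 -0.21]
```

View pics/w3.png

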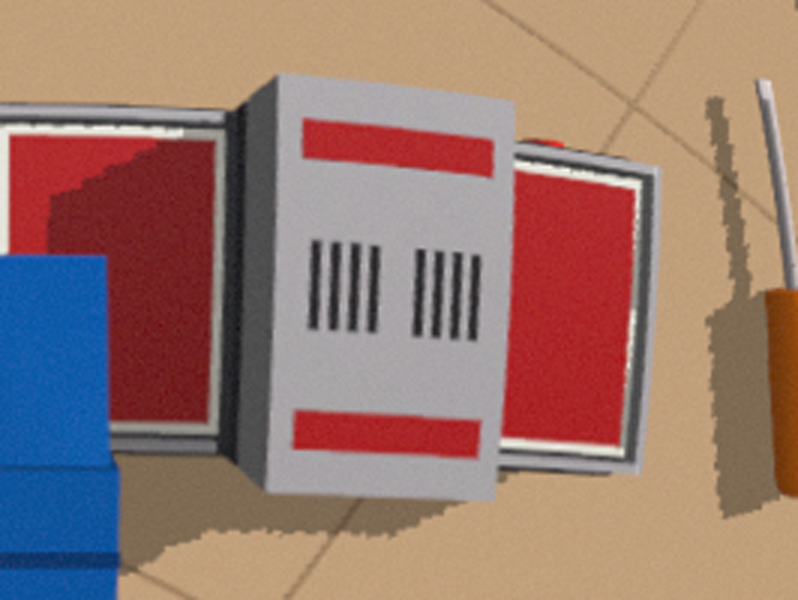

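The hood top corners in the crop are (279,75), (514,101), (496,500) and (268,492). I'll compute the frame from those.

```bash
python3 - <<'E'
from h import *
m=np.load("w3.npy",allow_pickle=True).item()
ang=lambda d:np.degrees(np.arctan2(d[1],d[0]))
X=np.array([px2w("wrist",308+(u+.5)/3-.5,17+(v+.5)/3-.5,104,m) for u,v in [(279,75),(514,101),(496,500),(268,492)]])
print(X,X.mean(0),"ydir",ang(X[0]+X[1]-X[2]-X[3]),"xdir",ang(X[1]+X[2]-X[0]-X[3]),np.linalg.norm((X[0]+X[1]-X[2]-X[3])/2),np.linalg.norm((X[1]+X[2]-X[0]-X[3])/2))
E
```

```text
[[ 554.34   14.3 ]
 [ 613.88   -1.34]
 [ 587.29 -101.5 ]
 [ 527.52  -85.47]] [570.76 -43.5 ] ydir 75.04440835046324 xdir -14.869027156301302 103.47019964587557 61.727060382765515
```

```bash
cat >> h.py <<'E'
C=np.array([570.76,-43.5]); Y=np.radians(75.08); EY=np.array([np.cos(Y),np.sin(Y)]); EX=np.array([EY[1],-EY[0]]); Q=quat(Y)
ZT=67.9   # true TCP height wanted: underside 63.6 + 4.3
def st():
    s=manip.read_state(); f=s["wrist_force"]; p=s["tcp_pos"]
    r=p[:2]-C
    return s,np.array([f[:2]@EX,f[:2]@EY,f[2]]),np.array([r@EX,r@EY,p[2]])
def pry(side,depth,step=1.5,fmax=26,start=2):
    """side +1/-1; wedge end pushed towards the tower to depth past the outer face"""
    pt=lambda d,z,x=0:[*(C+EY*side*(52+87.2-d)+EX*x),z]
    manip.move_linear(pt(-20,160),rate=250,orientation=Q)
    manip.move_linear(pt(-12,ZT+.6),rate=100); manip.pause(.15)
    _,f0,p=st(); zc=ZT+.6+(ZT-p[2]); xc=-p[0]
    print("free",f0,p)
    d=-12
    manip.move_linear(pt(start-1,zc,xc),rate=40); d=start-1
    while d<depth:
        d=min(d+step,depth)
        manip.move_linear(pt(d,zc,xc),rate=20)
        s,f,p=st(); f=f-f0
        act=52+87.2-side*p[1]
        print(f"d={d:.1f} act={act:.2f} push={side*f[1]:.1f} fx={f[0]:.1f} fz={f[2]:.1f} z={p[2]:.2f} x={p[0]:.2f} w={s['grip_width']:.3f}")
        if side*f[1]>fmax: print("FORCE STOP"); break
        if f[2]>6: zc+=.25
        if f[2]<-6: zc-=.25
    return d,zc,xc,pt
E
python3 - <<'E'
from h import *
manip.move_ptp([*(C-EY*160),230],Q)
d,zc,xc,pt=pry(-1,7)
print(zc,manip.read_state()["clock"],manip.read_state()["moment"])
cv2.imwrite("pics/w4.png",manip.camera("wrist")[:,:,::-1])
E
```

```text
free [ 0.03  0.42 -0.76] [   0.29 -151.3    69.07]
d=2.5 act=2.47 push=-0.1 fx=0.7 fz=-0.6 z=67.34 x=-0.28 w=0.149
d=4.0 act=4.06 push=-0.1 fx=-0.2 fz=0.6 z=67.44 x=-0.19 w=0.149
d=5.5 act=5.33 push=2.5 fx=1.8 fz=0.8 z=67.48 x=-0.14 w=0.147
d=7.0 act=6.51 push=5.6 fx=0.6 fz=2.1 z=67.47 x=-0.12 w=0.146
67.32638669172475 11.75 [-0.71  0.22  0.01]
```

View pics/w4.png

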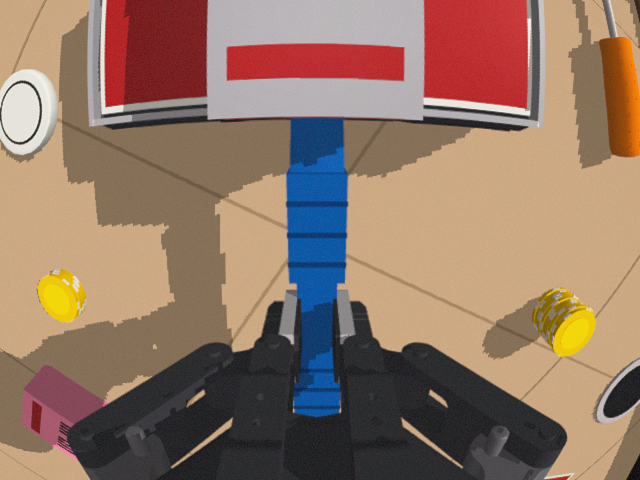

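The wedge is centred on the seam and has entered smoothly, with a 5.6 N push at 6.5 mm. I'll continue to part depth.

```bash
python3 - <<'E'
import re
t=open("h.py").read()
t=t.replace("start=2):","start=2,cont=None):")
i=t.index("    manip.move_linear(pt(-20,160)"); j=t.index("    while d<depth")
blk=t[i:j]
new="    if cont: d,zc,xc,f0=cont\n    else:\n"+"".join("    "+l+"\n" for l in blk.rstrip().split("\n"))
t=t[:i]+new+t[j:]
t+='''def out(side,d,pt,zc,xc):
    manip.move_linear(pt(-14,zc,xc),rate=60); manip.move_linear(pt(-20,165,0),rate=200)
    s,f,p=st(); print("out",f,p,s["clock"],s["grip_width"])
'''
open("h.py","w").write(t)
E
python3 - <<'E'
from h import *
d,zc,xc,pt=pry(-1,14.5,cont=(7,67.33,-.29,np.array([.03,.42,-.76])))
cv2.imwrite("pics/w5.png",manip.camera("wrist")[:,:,::-1]); np.save("w5.npy",manip.camera_model("wrist"),allow_pickle=True)
print(zc,manip.read_state()["clock"],manip.read_state()["moment"])
E
```

```text
d=8.5 act=7.76 push=6.6 fx=0.9 fz=2.6 z=67.53 x=-0.02 w=0.149
d=10.0 act=9.19 push=7.0 fx=0.3 fz=2.4 z=67.56 x=0.01 w=0.146
d=11.5 act=10.67 push=7.2 fx=0.1 fz=1.4 z=67.57 x=0.04 w=0.147
d=13.0 act=12.14 push=7.0 fx=0.6 fz=1.1 z=67.58 x=0.02 w=0.149
d=14.5 act=13.68 push=8.2 fx=0.6 fz=1.3 z=67.57 x=0.03 w=0.143
67.33 13.1 [-1.    0.19 -0.02]
```

```bash
python3 - <<'E'
from h import *
d,zc,xc,pt=pry(-1,15.7,cont=(14.5,67.33,-.29,np.array([.03,.42,-.76])))
manip.pause(.1)
im=manip.camera("wrist")[:,:,::-1]
a=cv2.imread("pics/w4.png")[0:300,200:440]
cv2.imwrite("pics/cmp.png",cv2.resize(np.hstack([a,im[0:300,200:440]]),None,fx=1.65,fy=1.65,interpolation=cv2.INTER_CUBIC))
E
```

```text
d=15.7 act=14.90 push=6.6 fx=0.2 fz=2.2 z=67.53 x=-0.01 w=0.140
```

View pics/cmp.png

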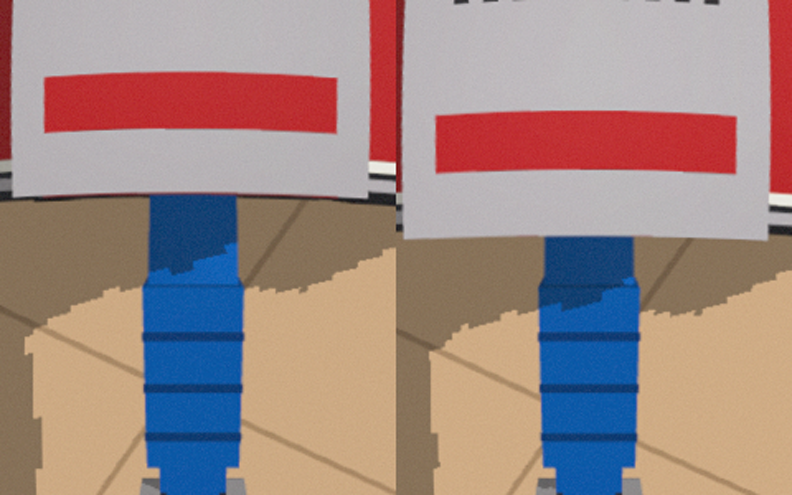

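The wedge is in about 15 mm and the hood edge has risen visibly, with about 1 mm of slip in the grip. I'll withdraw and cross over to the +y side.

```bash
python3 - <<'E'
from h import *
pt=lambda d,z,x=0:[*(C-EY*(52+87.2-d)+EX*x),z]
out(-1,0,pt,67.33,-.29)
manip.move_linear([*(C+EY*159),165],rate=350)
d,zc,xc,pt=pry(1,21.5,start=3)
print(zc,xc,manip.read_state()["clock"],manip.read_state()["moment"])
E
```

```text
out [ 0.25 -0.13 -1.95] [  -0.56 -158.83  163.81] 14.7833 0.14774253977779922
free [-0.12  0.18 -0.2 ] [  0.27 151.33  69.11]
d=3.5 act=3.45 push=0.0 fx=1.0 fz=-0.4 z=67.30 x=-0.26 w=0.144
d=5.0 act=5.08 push=0.1 fx=0.9 fz=-0.0 z=67.45 x=-0.18 w=0.150
d=6.5 act=6.48 push=0.9 fx=0.2 fz=2.1 z=67.40 x=-0.18 w=0.147
d=8.0 act=7.64 push=4.9 fx=-0.6 fz=0.4 z=67.42 x=-0.21 w=0.150
d=9.5 act=8.86 push=6.3 fx=-0.1 fz=1.4 z=67.44 x=-0.26 w=0.147
d=11.0 act=10.17 push=7.0 fx=-0.0 fz=2.7 z=67.49 x=-0.25 w=0.148
d=12.5 act=11.67 push=6.5 fx=0.2 fz=1.8 z=67.48 x=-0.28 w=0.148
d=14.0 act=13.16 push=7.0 fx=-0.6 fz=2.1 z=67.48 x=-0.26 w=0.146
d=15.5 act=14.69 push=6.6 fx=0.3 fz=1.4 z=67.47 x=-0.28 w=0.155
d=17.0 act=16.25 push=5.9 fx=-0.1 fz=1.5 z=67.49 x=-0.26 w=0.150
d=18.5 act=17.70 push=7.3 fx=0.1 fz=0.5 z=67.46 x=-0.29 w=0.151
d=20.0 act=19.23 push=6.8 fx=-0.0 fz=2.1 z=67.48 x=-0.26 w=0.152
d=21.5 act=20.73 push=6.6 fx=0.8 fz=1.0 z=67.47 x=-0.28 w=0.147
67.29115069706295 -0.2657833002548618 21.0583 [ 1.01 -0.28  0.01]
```

```bash
python3 - <<'E'
from h import *
pt=lambda d,z,x=0:[*(C+EY*(52+87.2-d)+EX*x),z]
out(1,0,pt,67.29,-.27)
manip.move_linear([*(C-EY*159),165],rate=350)
d,zc,xc,pt=pry(-1,29,start=13,fmax=16)
print(zc,xc,manip.read_state()["clock"],manip.read_state()["moment"])
E
```

```text
out [ 0.55  0.11 -1.08] [ -0.48 158.83 163.76] 22.4417 0.14731502786022613
free [-0.75 -0.25 -0.95] [   0.29 -151.3    69.07]
d=13.5 act=13.34 push=0.2 fx=0.8 fz=1.8 z=67.39 x=-0.20 w=0.150
d=15.0 act=14.72 push=2.5 fx=1.4 fz=2.4 z=67.40 x=-0.18 w=0.145
d=16.5 act=15.83 push=5.2 fx=0.4 fz=1.7 z=67.46 x=-0.13 w=0.147
d=18.0 act=17.21 push=6.7 fx=0.8 fz=2.3 z=67.45 x=-0.10 w=0.153
d=19.5 act=18.63 push=6.1 fx=0.1 fz=2.8 z=67.50 x=-0.04 w=0.147
d=21.0 act=20.16 push=6.4 fx=1.4 fz=1.4 z=67.50 x=-0.04 w=0.150
d=22.5 act=21.66 push=6.5 fx=1.3 fz=2.9 z=67.50 x=-0.05 w=0.148
d=24.0 act=23.21 push=6.8 fx=0.4 fz=2.1 z=67.51 x=-0.04 w=0.152
d=25.5 act=24.69 push=6.7 fx=0.4 fz=3.4 z=67.50 x=-0.05 w=0.149
d=27.0 act=26.26 push=6.3 fx=0.3 fz=1.5 z=67.49 x=-0.07 w=0.148
d=28.5 act=27.29 push=8.7 fx=1.0 fz=1.9 z=67.50 x=-0.05 w=0.152
d=29.0 act=27.33 push=11.1 fx=0.3 fz=2.4 z=67.52 x=-0.03 w=0.147
67.32574040267397 -0.29458932103605573 28.7167 [-1.65  0.49 -0.  ]
```

The root met the hood at 27.3 mm, so the -y side is fully up. Now full depth on the +y side.

```bash
python3 - <<'E'
from h import *
pt=lambda d,z,x=0:[*(C-EY*(52+87.2-d)+EX*x),z]
out(-1,0,pt,67.33,-.29)
manip.move_linear([*(C+EY*159),165],rate=350)
d,zc,xc,pt=pry(1,30.5,start=18,fmax=13,step=1.5)
manip.pause(.25)
print(zc,xc,manip.read_state()["clock"],manip.read_state()["moment"])
cv2.imwrite("pics/sc2.png",manip.camera("scene")[:,:,::-1])
im=manip.camera("wrist")[:,:,::-1]; cv2.imwrite("pics/w6.png",im)
E
```

```text
out [ 0.34 -0.05 -1.39] [  -0.55 -158.83  163.82] 30.225 0.14682562751209657
free [0.43 0.64 0.44] [  0.3  151.33  69.17]
d=18.5 act=18.38 push=0.8 fx=0.8 fz=0.5 z=67.30 x=-0.26 w=0.143
d=20.0 act=19.79 push=2.0 fx=0.2 fz=1.2 z=67.27 x=-0.29 w=0.152
d=21.5 act=21.02 push=3.9 fx=-1.0 fz=1.8 z=67.30 x=-0.31 w=0.147
d=23.0 act=22.12 push=7.3 fx=-0.4 fz=1.4 z=67.38 x=-0.32 w=0.153
d=24.5 act=23.64 push=6.5 fx=-0.5 fz=1.3 z=67.37 x=-0.32 w=0.147
d=26.0 act=25.15 push=6.3 fx=-0.7 fz=1.8 z=67.34 x=-0.34 w=0.148
d=27.5 act=26.59 push=7.3 fx=-0.4 fz=1.0 z=67.39 x=-0.32 w=0.146
d=29.0 act=28.10 push=6.3 fx=-0.3 fz=1.4 z=67.39 x=-0.35 w=0.150
d=30.5 act=28.67 push=11.6 fx=0.2 fz=1.8 z=67.43 x=-0.35 w=0.151
67.22901226664217 -0.298109303911882 36.125 [ 1.75 -0.57  0.08]
```

View pics/w6.png

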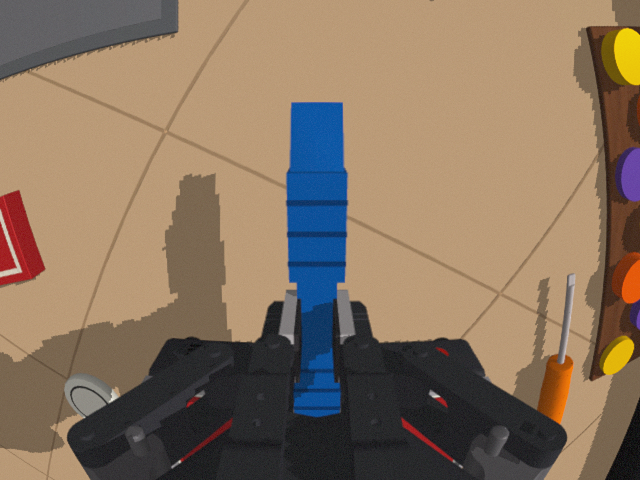

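The root has met the hood on both sides, so both sides should be about 9 mm up. I'll withdraw and lay the wedge down here on the clear table.

```bash
python3 - <<'E'
from h import *
P=lambda s,z:[*(C+EY*s),z]
manip.move_linear(P(168,67.3),rate=90)
_,f0,_=st()
manip.move_linear(P(168,12),rate=90)
z=6.
while z>3:
    manip.move_linear(P(168,z),rate=25); _,f,p=st(); print(z,p[2],(f-f0)[2])
    if (f-f0)[2]>3: break
    z-=.6
manip.gripper_to(0.6); manip.move_linear(P(168,60),rate=150)
manip.gripper_to(1.0)
s=manip.read_state(); print(s["clock"],s["grip_width"])
manip.move_linear(P(168,190),rate=300)
manip.move_linear(P(0,190),rate=300)
m=manip.camera_model("wrist"); im=manip.camera("wrist")[:,:,::-1]; np.save("w7.npy",m,allow_pickle=True); cv2.imwrite("pics/w7.png",im)
print(st())
E
```

```text
6.0 5.942249634297806 0.3534113001253509
5.4 5.450360775684182 -0.602144509741305
4.800000000000001 4.779244599621542 0.0035927845260853575
4.200000000000001 4.5274332350767645 3.852013271686971
40.3583 0.9975473536960793
({'clock': 41.7, 'qpos': array([-0.28,  0.45,  1.41,  0.  ,  1.28, -0.02]), 'dq': array([ 0.02, -0.  , -0.01, -0.  ,  0.  , -0.  ]), 'tau': array([ -1.27, -47.02, -25.38,  -0.04,  -0.  ,  -0.01]), 'tcp_pos': array([570.71, -42.51, 189.37]), 'eef_rot': array([-0.  ,  0.79,  0.61, -0.  ]), 'wrist_force': array([ 0.14, -0.38, -0.38]), 'moment': array([ 0.03, -0.03,  0.01]), 'grasp_force': 0.0, 'grip_width': 0.9975529321255335}, array([ 0.23, -0.33, -0.38]), array([ -0.3 ,   0.94, 189.37]))
```

View pics/w7.png

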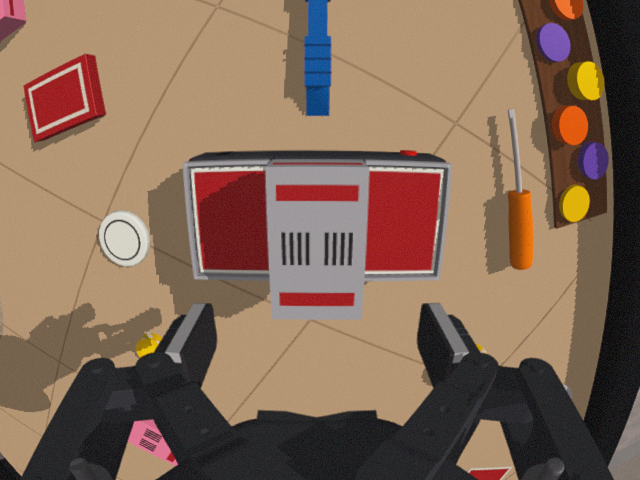

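The wedge lies flat on the table and the hood sits square under the gripper. Next I'll grasp the hood, lift it and carry it to the mat.

```bash
python3 - <<'E'
from h import *
m=np.load("w7.npy",allow_pickle=True).item()
for z in (104,108,113):
    a=[px2w("wrist",u,v,z,m) for u,v in [(267,165),(368,165),(363,318.5),(272,318.5)]]
    print(z,np.linalg.norm((a[0]+a[1]-a[2]-a[3])/2),np.mean(a,0)-C)
P=lambda s,z:[*(C+EY*s),z]
manip.move_linear(P(0,76),rate=110)
s,f,p=st(); print(f,p)
manip.gripper_to(0.0,squeeze=45)
s,f,p=st(); print(f,p,s["grip_width"],s["grasp_force"])
for z in (82,95,150):
    manip.move_linear(P(0,z),rate=60); s,f,p=st(); print(z,f,p[2],s["grip_width"],s["clock"])
M=np.array([490.,303.])
manip.move_linear([*M,150],rate=280)
manip.move_linear([*M,14],rate=120)
manip.pause(.1); _,f0,_=st(); z=11.
while z>0:
    manip.move_linear([*M,z],rate=25); s,f,p=st(); print(z,p[2],(f-f0)[2])
    if (f-f0)[2]>3: break
    z-=.8
manip.gripper_to(1.0); manip.move_linear([*M,180],rate=150)
print(st()[1],manip.read_state()["clock"])
im=manip.camera("wrist")[:,:,::-1]; cv2.imwrite("pics/w8.png",im)
E
```

```text
104 109.0085961693056 [-0.54 -2.44]
108 107.09597468517693 [-0.15 -0.98]
113 104.70519783001602 [0.33 0.84]
[0.33 0.05 0.87] [ 0.4   0.04 76.69]
[-1.06  0.89  1.76] [ 0.09 -0.02 76.31] 0.7151163001637948 55.518244206905365
82 [ 0.14  0.73 -1.36] 82.39995650855302 0.7166227351086427 43.475
95 [ 0.78  0.02 -2.07] 95.48066256115841 0.7186726111207441 43.8417
150 [-0.33 -0.26 -2.53] 149.5436251689639 0.7191623022082174 44.9083
11.0 10.899002907369969 0.7356455953080632
10.2 10.165687871008734 0.2211614090988232
9.399999999999999 9.347922594239801 -0.28368258293762594
8.599999999999998 8.529604689224279 0.264092670671788
7.799999999999998 7.73926900881015 0.05656742587149943
6.999999999999998 7.305205734619021 3.1444457068534413
[ 0.08  1.   -0.05] 50.8917
```

The hood is down: contact came where a level seat would put it. I've used all my pictures, so I'll check the placing by image code and then hand in.

```bash
python3 - <<'E'
from h import *
im=cv2.imread("pics/w8.png"); m=manip.camera_model("wrist")
hsv=cv2.cvtColor(im,cv2.COLOR_BGR2HSV)
r=((hsv[...,0]<6)|(hsv[...,0]>174))&(hsv[...,1]>150)&(hsv[...,2]>70)
n,_,st_,c=cv2.connectedComponentsWithStats(r.astype(np.uint8))
for i in range(1,n):
    if st_[i,4]>150: print(st_[i],c[i],px2w("wrist",*c[i],43,m))
print(manip.read_state()["tcp_pos"])
E
```

```text
[ 483    0   86   62 2852] [513.57  31.45] [684.28 417.9 ]
[285 169  65  13 771] [317.5  175.45] [499.49 337.68]
[140 256  24  53 188] [151.14 282.32] [331.69 286.81]
[288 258  60  11 618] [316.94 263.26] [480.51 268.29]
[119 268  28  48 419] [131.98 291.43] [307.3  282.62]
[ 66 282  26  43 300] [ 78.75 302.91] [235.98 283.78]
[ 207  351   76   58 1409] [250.   372.72] [387.72 172.29]
[ 204  372   65   31 1503] [236.3  386.91] [367.02 157.03]
[478 441  35  39 881] [496.15 459.78] [637.71 -80.09]
[489.68 302.86 179.1 ]
```

```bash
python3 -c "
from plant import manip
print(manip.hand_in(), manip.read_state()['clock'])"
```

```text
the job is handed in; nothing more can be done
the job is handed in; nothing more can be done
```

The job is handed in, but no verdict was returned: I eased the hood up about 9 mm on both sides (push never above 12 N), laid the wedge flat on the table, and stood the hood upright at the mat's centre at about 51 s.

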